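# Seat a drive in the sprung test dock and hold it

### The job

Swing the keeper bar of the drive test dock closed across the drive all the way, until its tip rests against the back of the catch. Then push the drive along its slide against the sprung plunger until it is fully home against the two steel stops, and finish while still holding it there with the fingers, with a firm steady push of about 10 to 25 N (the plunger throws it back if you let go). Leave the other things on the bench where they are.

Things in the scene. Friction and masses are not known exactly. Their poses are not given: they have to be found in the camera images.
- dock: Drive test dock, fixed: aluminium plate, x -80 to 120, y -75 to 75 mm, 12 mm thick. Origin on the bench under the slide; +x is the push direction, towards the grey plunger housing (x 70 to 115 mm, top at 45 mm); z up. Side guides (x -45 to 20, inner faces y +-36 mm, tops 34 mm above the bench) keep the drive straight, 1 mm play a side.
- drive: The drive to seat: flat grey box 100 (x) x 70 (y) x 15 mm, about 0.15 kg, metal lid, blank label, lying on the slide, underside 22 mm above the bench. Origin at the centre of its underside, axes as the dock's. Push its rear face, 50 mm behind its origin (-x). Starts 22 to 45 mm short of home, clear of the plunger; when home its origin is at the dock's origin in x and y.
- slide (a point): Middle of the slide, at the dock's origin in x and y, 22 mm above the bench: the level of the tops of two slippery black plastic ribs (friction about 0.12; dock x -70 to 50 mm, y 21 to 31 mm on either side) on which the drive lies. Between the ribs behind the drive, fingertips have room down to the plate, 12 mm above the bench. Axes as the dock's.
- catch (a point): Mouth of the catch, where the keeper's tip rests: a dark steel C-shaped post at the dock's x 24 to 50 mm, y -55 to -69 mm, open towards -x, top 55 mm above the bench. This point is at x = 30, y = -62 mm, 44 mm above the bench.
- stops: The two steel stop blocks, fixed on the dock, each 20 x 14 x 26 mm, at y = +-26 mm either side of the plunger. Origin on the dock plate midway between them, on the plane of the faces that the drive's front face meets (50 mm along +x from the dock's origin); axes as the dock's.
- plunger (a joint): Travel of the sprung plunger, m: 0 = fully out (its head stands 12 mm proud of the stops, towards -x), grows as it is pushed in along the dock's +x; 0.012 when the drive is on the stops. Spring push about 3 N when out and 6.6 N at the stops, 300 N/m.
- plunger_tip (a point): Centre of the plunger's flat round brass head (18 mm across), on the face that meets the drive, 29.5 mm above the bench; axes as the dock's, moves with the plunger.
- keeper (a joint): Angle of the keeper bar, rad: 0 = closed, lying straight across the slide along the dock's -y with its tip in the catch (end of its travel); it grows as the bar opens, turning clockwise seen from above, so that at 1.57 the bar points along the dock's -x. It stays where it is left (friction about 0.06 N m). It starts at 0.9 to 1.5.
- keeper_pivot (a point): The keeper's vertical hinge axis, at the dock's x = 30, y = 58 mm, 41 mm above the bench. The bar is flat steel, 12 mm wide, 7 mm thick (underside 41 mm, top 48 mm above the bench: it passes 4 mm over the drive), reaching 123 mm from the hinge.
- keeper_knob (a point): Centre of the top of the upright round black knob on the keeper bar, 80 mm from the hinge: 14 mm across, 38 mm tall, from the bar's top (48 mm above the bench) to 86 mm. Pinch it from above or push it sideways. Its frame turns with the bar, which points along the frame's -y. Closed, it is at the dock's x = 30, y = -22 mm.
- spare_drive: Another drive of the same kind (100 x 70 x 15 mm), lying on the bench to the left of the dock; not to be moved. Origin at the centre of its underside.
- screw_tray: Small white open tray, 90 x 65 x 22 mm, on the bench left of the dock; not to be moved. Origin at the centre of its underside.
- screwdriver: Black-handled screwdriver 170 mm long lying on the bench right of the dock; not to be moved. x along its length.
- heatsink: Finned aluminium heat sink 45 x 45 x 24 mm on the bench right of the dock; not to be moved. Origin at the centre of its underside.
There are look-alikes about, which are no part of the job. What is shaped like the drive but black, green or purple is not meant.

How it is judged:
By the outcome, as a careful person would: the job done as asked, in the order asked, and still so for the second after the job is handed in, while the arm keeps its last pose, push and grip.
It also fails if it takes over 48 s, if anything falls off the work surface, if the arm or the gripper's body presses on something with over 40 N, if the wrist force passes 120 N, or if a joint passes its speed limit or range.

### The arm

A 6-joint arm with a two-finger parallel gripper is mounted at the origin on the work surface. World frame = base frame: x ahead of the robot, y to its left, z up, the work surface at z = 0. Lengths are in m, angles in rad, forces in N, time in s.
With the tool pointing down it reaches from about 0.425 to 0.95 m from the base axis. Payload 3.5 kg.
Tool frame: the origin (TCP) lies between the finger pads; the fingertips stand 17 mm ahead of it and the grasp point (between the pads) lies 2 mm behind it; z points along the fingers, y is the direction in which the jaws open and shut (so a half turn about z gives the same grasp; the last joint's range is limited). The gripper opens to 85 mm and grips with 20 to 120 N. Pads are 22 mm wide; open, the fingers measure 114 mm over their backs; the gripper's body (76 mm by 85 mm) begins 54 mm behind the grasp point. The pads swing forward as they close: fully open they stand 13 mm farther back than shut.
Start: joints at [-1.322, 0.286, 1.577, -0, 1.279, -0.15], TCP at [0.262, -0.622, 0.248] pointing down, gripper open.
Joint ranges: [-2.77, 2.77], [-0.9, 2.22], [0.21, 2.48], [-1.53, 4.67], [0.24, 2.81], [-2.84, 2.84]. Speed limits (rad/s): [2.79, 2.79, 3.14, 3.14, 3.14, 3.14].

### API

Orientations are given as a unit quaternion [x, y, z, w].
In Python, from plant import ctrl gives the robot as it stands.
- The arm moves only by the tool carry_out, never from a script. Its argument "commands" is a list of rows, each an object with "delta_pos": the shift along the tool's x, y, z in m, a list of three; "delta_rot": the turn, a rotation vector about the tool's x, y, z in rad, a list of three; "claw": the opening in per cent of the stroke, from 0 (shut) to 100 (fully open). A call has 1 to 8 rows; each row is the pose to reach, as a shift and turn from the pose measured when the call began, along the tool's axes at that moment; what a row does not reach only later rows make up. A row lasts 1/12 s, in which the tool goes at most 41.7 mm and 7.16 degrees, less where a joint would pass 70% of its speed; a pose out of reach is approached as far as the arm can. A call with a gripper value outside its range is refused whole. The fingers move at their own pace and stop on an object; "force" is the grip in N (left out, the last holds). Time passes only in rows, so rows that repeat a pose let the fingers close. It gives the time, the measured TCP pose, the force and the opening at its end, in the units of the state.
- ctrl.get_state(): the state, without advancing time (a new reading comes with each control period).
- ctrl.read_camera(name): name is "side" or "top" or "wrist"; returns (picture, depth): 400x640x3 uint8, red, green, blue; 400x640 float32, m along the optical axis (not along the pixel's ray), 0 where there is no reading.
- ctrl.camera_info(name): a dict with "fx", "fy", "cx", "cy" (pixels), "rvec" (rotation vector, rad) and "tvec" (3), from world to camera coordinates, as OpenCV has them; the wrist camera has in their place "mount" (4x4, takes a point from camera to tool coordinates, whose origin is the TCP and whose axes are the flange's). Camera axes: x right, y down, z forward; pixel columns grow to the right and rows downward; lengths in m; the calibration is good to about 2 mm. A picture is of the moment at which its call begins: read the wrist's pose just before it. camera_info takes no time and is no camera call.
- ctrl.sign_off(): hands the job in, once; it reports no verdict.
The state is a dict: "time": time; "qpos": joint angles; "dq": joint speeds; "joint_efforts": joint torques, N m; "eef_pos": TCP position; "tcp_rot": TCP orientation; "contact_force": force on the tool from outside, world axes, zero at the start; "wrist_torque": the same for the moment, N m; "opening": opening from 0.0 (shut) to 1.0 (fully open).
Only numpy, scipy, OpenCV 4.12 (cv2) and the standard library are available. Lean on these libraries where they do the work, as an engineer would, in place of code of your own. Each camera call takes 0.05 s, during which the arm holds its last target.

## Working session

There is one attempt and no reset: what is moved stays moved. The work goes in short steps, Python scripts to look and compute and a tool call to move; the robot and the scene stay as the last step left them, time stands still between calls to the robot, and variables do not carry over. Pictures are saved under pics/ and viewed, and the job is handed in when it is done.

Besides the shell and the picture viewer there is one more tool, called as name(argument=value, ...) on one line, values as JSON. carry_out: Moves the arm, as the interface text tells. Its arguments: {"type":"object","properties":{"commands":{"type":"array"},"force":{"type":"number"}},"required":["commands"]}

```bash
ls; mkdir -p pics
python3 - <<'E'
from plant import ctrl
import cv2
print(ctrl.get_state())
for n in ("top","side"):
    p,d=ctrl.read_camera(n); cv2.imwrite(f"pics/{n}0.png",p[:,:,::-1]); 
    import numpy as np; np.savez(f"pics/{n}0.npz",p=p,d=d)
    print(n,ctrl.camera_info(n))
print(ctrl.camera_info("wrist"))
E
```

```text
pics
{'time': 0.0, 'qpos': array([-1.32200491e+00,  2.87217589e-01,  1.57820071e+00,  4.95290977e-06,
        1.27859511e+00, -1.49948581e-01]), 'dq': array([-0.00033679,  0.00034854,  0.00013976, -0.00098252, -0.00276995,
        0.00169602]), 'joint_efforts': array([ 2.68590311e-04, -4.05984378e+01, -2.92626071e+01, -1.00707734e-04,
        5.76400256e-03, -7.03720016e-07]), 'eef_pos': array([ 0.2619783 , -0.62140825,  0.24689967]), 'tcp_rot': array([ 9.80190969e-01,  1.98051003e-01, -5.74265617e-05, -1.20901795e-03]), 'contact_force': array([-0.076116  ,  0.35104503, -0.4200453 ]), 'wrist_torque': array([-0.03787849,  0.00055318,  0.01864459]), 'opening': 0.999416261769982}
top {'fx': 396.3762756403209, 'fy': 396.3762756403209, 'cx': 316.11411538316736, 'cy': 200.6540891714025, 'rvec': array([ 2.21408514, -2.17011396,  0.14365977]), 'tvec': array([0.02798838, 0.59289883, 0.96980011])}
side {'fx': 395.9268589552841, 'fy': 395.9268589552841, 'cx': 318.6838491179582, 'cy': 202.1638805055556, 'rvec': array([ 0.61205433, -2.67800395,  1.13536361]), 'tvec': array([0.5420289 , 0.21978007, 0.8139848 ])}
{'fx': 286.2392922837894, 'fy': 286.2392922837894, 'cx': 320.9293340030249, 'cy': 198.3756727408187, 'mount': array([[-8.35097551e-05, -9.64397384e-01, -2.64457328e-01,
         6.59018271e-02],
       [ 9.99998917e-01,  3.07958682e-04, -1.43881137e-03,
         4.42763824e-04],
       [ 1.46902786e-03, -2.64457162e-01,  9.64396314e-01,
        -1.25297278e-01],
       [ 0.00000000e+00,  0.00000000e+00,  0.00000000e+00,
         1.00000000e+00]])}
```

View pics/top0.png

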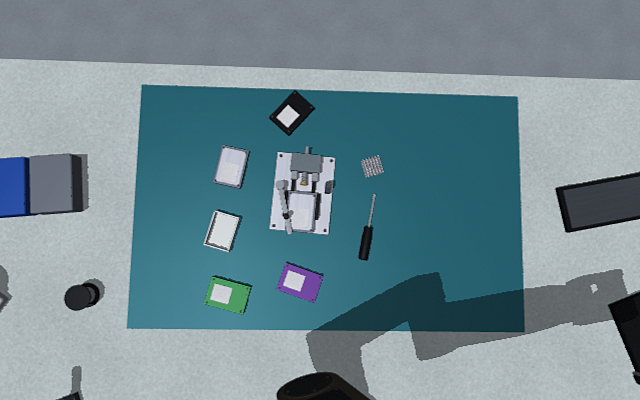

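View pics/side0.png

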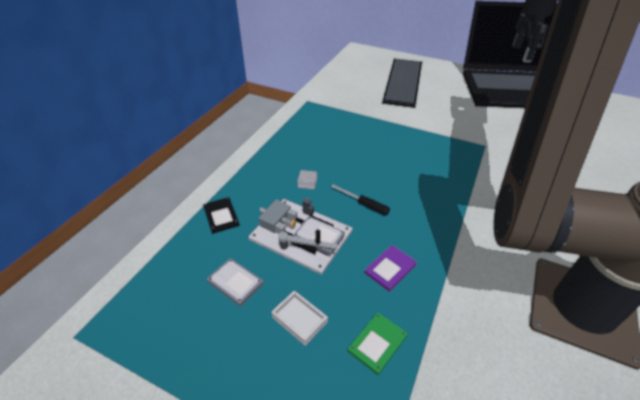

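The top view shows the dock at about (303,193), push direction up the picture. The keeper points back at the left and the drive lies at (302,211). The decoys (black, purple, green) and the other items sit around it. Next I'll measure the plate.

```bash
cat > h.py <<'E'
import numpy as np, cv2
from scipy.spatial.transform import Rotation as R
from plant import ctrl
def cam(n,st=None):
    i=ctrl.camera_info(n); K=np.array([[i['fx'],0,i['cx']],[0,i['fy'],i['cy']],[0,0,1]])
    if 'mount' in i:
        T=np.eye(4);T[:3,:3]=R.from_quat(st['tcp_rot']).as_matrix();T[:3,3]=st['eef_pos']
        M=T@np.array(i['mount'])
    else:
        Rm=cv2.Rodrigues(i['rvec'])[0];M=np.eye(4);M[:3,:3]=Rm.T;M[:3,3]=-Rm.T@i['tvec']
    return K,M
def ray(K,M,uv,z):
    uv=np.atleast_2d(np.array(uv,float)); d=np.c_[(uv-K[:2,2])/np.array([K[0,0],K[1,1]]),np.ones(len(uv))]@M[:3,:3].T
    c=M[:3,3]; return c+d*((z-c[2])/d[:,2])[:,None]
def proj(K,M,X):
    X=np.atleast_2d(X); p=(X-M[:3,3])@M[:3,:3]; return p[:,:2]/p[:,2:]*[K[0,0],K[1,1]]+K[:2,2]
E
python3 - <<'E'
from h import *
f=np.load('pics/top0.npz');p=f['p']
c=p[140:250,255:350]; cv2.imwrite('pics/topc.png',cv2.resize(c,None,fx=7,fy=5.4 and 5.4,interpolation=cv2.INTER_CUBIC)[:,:,::-1] if 0 else cv2.resize(c,None,fx=5.4,fy=5.4,interpolation=cv2.INTER_CUBIC)[:,:,::-1])
hsv=cv2.cvtColor(p,cv2.COLOR_RGB2HSV)
m=((hsv[...,1]>100)&(hsv[...,0]>80)&(hsv[...,0]<105)).astype(np.uint8)
m=1-m; m[:, :255]=0;m[:,345:]=0;m[:140]=0;m[260:]=0
m=cv2.morphologyEx(m,cv2.MORPH_OPEN,np.ones((3,3)))
cs,_=cv2.findContours(m,cv2.RETR_EXTERNAL,cv2.CHAIN_APPROX_NONE);c=max(cs,key=cv2.contourArea)
K,M=cam('top'); print(M[:3,3])
w=ray(K,M,c[:,0,:],0.012)[:,:2].astype(np.float32)
r=cv2.minAreaRect(w*1000);print(r,cv2.boxPoints(r), cv2.boundingRect(c))
E
```

```text
[0.49994531 0.07734132 1.01828171]
((620.124755859375, 74.64640045166016), (151.69674682617188, 225.33152770996094), 85.56529998779297) [[501.9315      7.7367477]
 [726.5884     -9.686531 ]
 [738.318     141.55606  ]
 [513.66113   158.97934  ]] (269, 147, 67, 88)
```

View pics/topc.png

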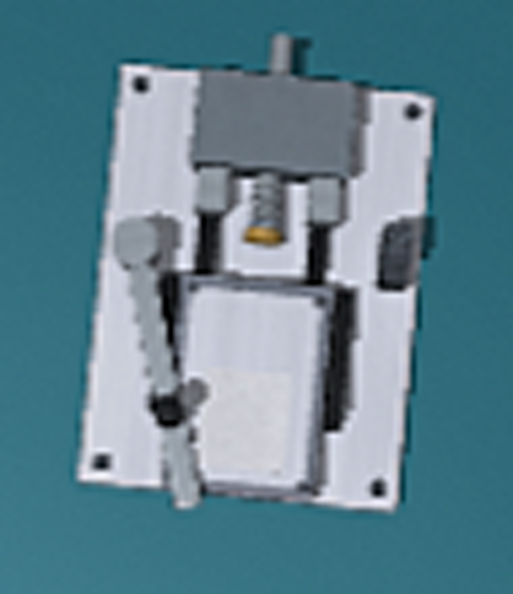

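The crop shows plate corners at about (122,65), (434,98), (398,508) and (80,482). The keeper hinge is at (138,240), its knob at (167,408) and its tip at (185,500). The drive's rear edge is near y≈490.

Run:
```python
from h import *
K,M=cam('top')
s=lambda a:(np.array(a,float)+.5)/5.4-.5+[255,140]
C=ray(K,M,s([(122,65),(434,98),(398,508),(80,482)]),.012); print(C)
D=np.array([[120,75],[120,-75],[-80,-75],[-80,75]])/1000
# rigid fit
a=D-D.mean(0);b=C[:,:2]-C[:,:2].mean(0)
th=np.arctan2((a[:,0]*b[:,1]-a[:,1]*b[:,0]).sum(),(a*b).sum())
c,sn=np.cos(th),np.sin(th);Rm=np.array([[c,-sn],[sn,c]]);o=C[:,:2].mean(0)-Rm@D.mean(0)
print(np.degrees(th),o,'res',(D@Rm.T+o-C[:,:2])*1000)
dk=lambda uv,z:(ray(K,M,s([uv]),z)[:,:2]-o)@Rm*1000
print('hinge',dk((138,240),.05),'knob',dk((167,404),.086),'tip',dk((185,502),.048),'rear',dk((250,490),.037),'head',dk((265,237),.0295))
```

```text
[[ 0.717945    0.1417598   0.012     ]
 [ 0.70591587 -0.00734953  0.012     ]
 [ 0.51023453  0.00688501  0.012     ]
 [ 0.51957206  0.15592565  0.012     ]]
-4.113887484919336 [0.59346839 0.07574002] res [[ 0.5946454   0.17826963]
 [ 1.86289928 -0.32591803]
 [-1.94044515 -0.21261076]
 [-0.51709952  0.36025916]]
hinge [[31.65000624 56.55046738]] knob [[-43.37853842  34.67185439]] tip [[-84.63040776  23.93772429]] rear [[-76.41169247  -4.72749258]] head [[41.31240832 -0.69804079]]
```

```bash
cat >> h.py <<'E'
O=np.array([0.5935,0.0757]);TH=np.radians(-4.1)
def setdock(o,th):
    global O,TH; O=np.array(o);TH=th
def d2w(x,y): 
    c,s=np.cos(TH),np.sin(TH); return O+np.array([c*x-s*y,s*x+c*y])/1000
def w2d(P):
    c,s=np.cos(TH),np.sin(TH); return (np.atleast_2d(P)[:,:2]-O)@np.array([[c,-s],[s,c]])*1000
def delta(xyz,yaw):
    """yaw: world angle (deg) of tool x, tool pointing down"""
    st=ctrl.get_state(); A=R.from_quat(st['tcp_rot']); a=np.radians(yaw)
    B=R.from_matrix(np.array([[np.cos(a),np.sin(a),0],[np.sin(a),-np.cos(a),0],[0,0,-1]]))
    return np.round(A.inv().apply(np.array(xyz)-st['eef_pos']),4), np.round((A.inv()*B).as_rotvec(),4)
def show():
    s=ctrl.get_state(); m=R.from_quat(s['tcp_rot']).as_matrix()
    print('t',round(s['time'],2),'pos',s['eef_pos'].round(4),'dock',w2d(s['eef_pos']).round(1),'yaw',np.degrees(np.arctan2(m[1,0],m[0,0])).round(1),'F',s['contact_force'].round(1),'op',round(s['opening'],2)); return s
def snap(name):
    st=ctrl.get_state(); p,d=ctrl.read_camera('wrist'); cv2.imwrite(f'pics/{name}.png',p[:,:,::-1]); np.savez(f'pics/{name}.npz',p=p,d=d,pos=st['eef_pos'],rot=st['tcp_rot']); return st,p,d
E
python3 - <<'E'
from h import *
print(delta([.53,.08,.27],13))
E
```

```text
(array([ 0.5194, -0.5424, -0.0216]), array([-2.20e-03, -1.00e-04,  1.72e-01]))
```

carry_out(commands=[{"delta_pos": [0.52,-0.542,-0.022],"delta_rot": [0,0,0.172],"claw": 60},{"delta_pos": [0.52,-0.542,-0.022],"delta_rot": [0,0,0.172],"claw": 60},{"delta_pos": [0.52,-0.542,-0.022],"delta_rot": [0,0,0.172],"claw": 60},{"delta_pos": [0.52,-0.542,-0.022],"delta_rot": [0,0,0.172],"claw": 60},{"delta_pos": [0.52,-0.542,-0.022],"delta_rot": [0,0,0.172],"claw": 60},{"delta_pos": [0.52,-0.542,-0.022],"delta_rot": [0,0,0.172],"claw": 60},{"delta_pos": [0.52,-0.542,-0.022],"delta_rot": [0,0,0.172],"claw": 60},{"delta_pos": [0.52,-0.542,-0.022],"delta_rot": [0,0,0.172],"claw": 60}])

```text
time: 0.77
eef_pos: [0.3813, -0.3087, 0.2577]
tcp_rot: [0.994, 0.113, -0.0, -0.001]
contact_force: [0.4, -1.1, -0.3]
opening: 0.601
```

Run:
```python
from h import *
show();print(delta([.53,.08,.27],13))
```

```text
t 0.77 pos [ 0.3813 -0.3087  0.2577] dock [[-184.2 -398.6]] yaw 13.0 F [ 0.4 -1.1 -0.3] op 0.6
(array([ 0.2321, -0.3454, -0.0114]), array([-0.0028,  0.0002, -0.0007]))
```

carry_out(commands=[{"delta_pos": [0.232,-0.345,-0.011],"delta_rot": [0,0,0],"claw": 60},{"delta_pos": [0.232,-0.345,-0.011],"delta_rot": [0,0,0],"claw": 60},{"delta_pos": [0.232,-0.345,-0.011],"delta_rot": [0,0,0],"claw": 60},{"delta_pos": [0.232,-0.345,-0.011],"delta_rot": [0,0,0],"claw": 60},{"delta_pos": [0.232,-0.345,-0.011],"delta_rot": [0,0,0],"claw": 60},{"delta_pos": [0.232,-0.345,-0.011],"delta_rot": [0,0,0],"claw": 60},{"delta_pos": [0.232,-0.345,-0.011],"delta_rot": [0,0,0],"claw": 60},{"delta_pos": [0.232,-0.345,-0.011],"delta_rot": [0,0,0],"claw": 60}])

```text
time: 1.43
eef_pos: [0.4998, 0.0027, 0.267]
tcp_rot: [0.994, 0.113, -0.0, -0.001]
contact_force: [0.4, -0.2, 0.3]
opening: 0.596
```

carry_out(commands=[{"delta_pos": [0.0,-0.07,0],"delta_rot": [0,0,0],"claw": 60},{"delta_pos": [0.0,-0.07,0],"delta_rot": [0,0,0],"claw": 60},{"delta_pos": [0.0,-0.07,0],"delta_rot": [0,0,0],"claw": 60},{"delta_pos": [0.0,-0.07,0],"delta_rot": [0,0,0],"claw": 60}])

```text
time: 1.77
eef_pos: [0.4835, 0.0724, 0.2668]
tcp_rot: [0.993, 0.115, -0.001, -0.001]
contact_force: [0.6, -1.0, 0.2]
opening: 0.599
```

Run:
```python
from h import *
show();snap('w1')
```

```text
t 1.77 pos [0.4835 0.0724 0.2668] dock [[-109.4  -11.2]] yaw 13.2 F [ 0.6 -1.   0.2] op 0.6
```

View pics/w1.png

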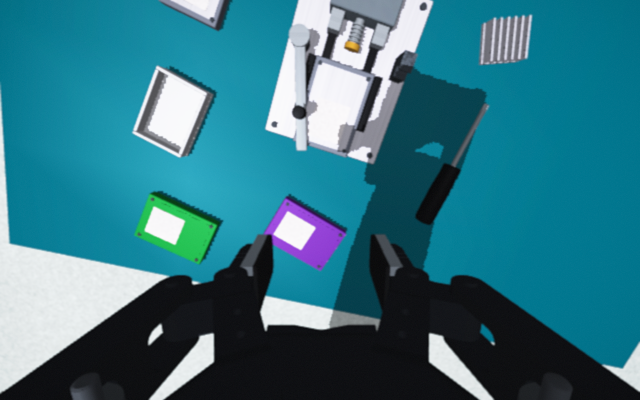

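The wrist view shows the knob top at (299,112), hinge (299,35), tip (302,149), plate rear corners (266,129) and (373,162), and the drive's rear edge from about (309,148) to (348,155).

Run:
```python
from h import *
f=np.load('pics/w1.npz');K,M=cam('wrist',dict(eef_pos=f['pos'],tcp_rot=f['rot']))
for n,uv,z in [('knob',(299,112),.086),('hinge',(299,35),.05),('tip',(302,149),.048),('RL',(266,129),.012),('RR',(373,162),.012),('drv rr',(348,155),.037),('drv rl',(309,148),.037),('drv fr',(374,72),.037),('drv fl',(316,57),.037),('head',(352,48),.0295),('rearhole L',(276,125),.012),('rearhole R',(368,155),.012)]:
    X=ray(K,M,[uv],z); print(n,X[0].round(4),w2d(X)[0].round(1))
cv2.imwrite('pics/w1c.png',cv2.resize(f['p'][0:180,240:440],None,fx=4,fy=3.3)[:,:,::-1] if 0 else cv2.resize(f['p'][0:180,240:440],None,fx=3.3,fy=3.3,interpolation=cv2.INTER_CUBIC)[:,:,::-1])
```

```text
knob [0.5499 0.1113 0.086 ] [-46.   32.4]
hinge [0.6274 0.1306 0.05  ] [29.9 57.2]
tip [0.5097 0.1021 0.048 ] [-85.5  20.3]
RL [0.52   0.1544 0.012 ] [-78.9  73.3]
RR [0.5105 0.0082 0.012 ] [-78.  -73.3]
drv rr [0.5142 0.0458 0.037 ] [-76.9 -35.5]
drv rl [0.5116 0.0945 0.037 ] [-83.   12.9]
drv fr [0.6127 0.0407 0.037 ] [ 21.7 -33.6]
drv fl [0.6129 0.1089 0.037 ] [17.  34.5]
head [0.6329 0.0713 0.0295] [39.6 -1.6]
rearhole L [0.5279 0.1428 0.012 ] [-70.2  62.2]
rearhole R [0.5179 0.0172 0.012 ] [-71.2 -63.8]
```

View pics/w1c.png

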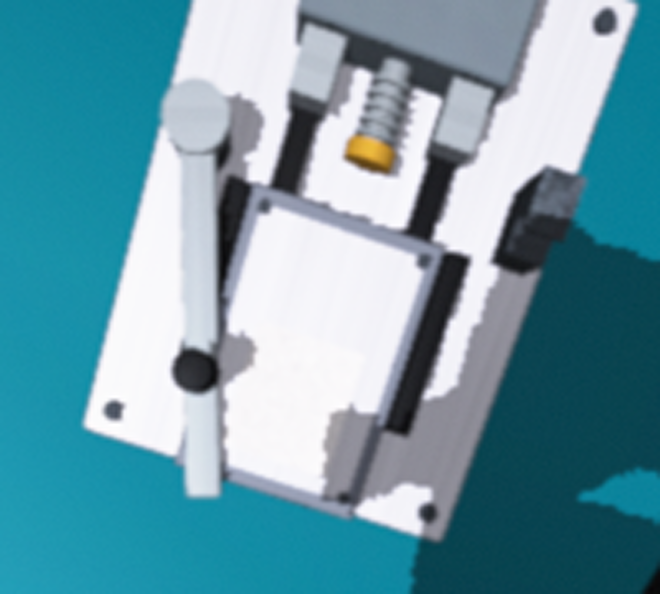

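The dock pose agrees between the two cameras, and the knob radius comes out at 80.2 mm, so the keeper is at about 1.25 rad. Next I'll go over the knob and descend around it.

Run:
```python
from h import *
print(delta([.55,.1113,.20],14.5),delta([.55,.1113,.072],14.5))
```

```text
(array([ 0.0735, -0.0239,  0.0669]), array([-0.0024,  0.0009, -0.0251])) (array([ 0.0736, -0.0236,  0.1949]), array([-0.0024,  0.0009, -0.0251]))
```

carry_out(commands=[{"delta_pos": [0.0735,-0.024,0.04],"delta_rot": [-0.002,0.001,-0.025],"claw": 60},{"delta_pos": [0.0735,-0.024,0.05],"delta_rot": [-0.002,0.001,-0.025],"claw": 60},{"delta_pos": [0.0735,-0.024,0.07],"delta_rot": [-0.002,0.001,-0.025],"claw": 60},{"delta_pos": [0.0735,-0.024,0.1],"delta_rot": [-0.002,0.001,-0.025],"claw": 60},{"delta_pos": [0.0735,-0.024,0.12],"delta_rot": [-0.002,0.001,-0.025],"claw": 60},{"delta_pos": [0.0735,-0.024,0.12],"delta_rot": [-0.002,0.001,-0.025],"claw": 60}])

```text
time: 2.32
eef_pos: [0.5467, 0.1097, 0.1409]
tcp_rot: [0.992, 0.125, -0.006, -0.001]
contact_force: [-0.5, -0.3, 0.1]
opening: 0.598
```

Run:
```python
from h import *
show();snap('w2');print(delta([.55,.1113,.072],14.5))
```

```text
t 2.32 pos [0.5467 0.1097 0.1409] dock [[-49.1  30.6]] yaw 14.4 F [-0.5 -0.3  0.1] op 0.6
(array([ 0.0025, -0.0008,  0.0718]), array([-0.0017,  0.0065, -0.0024]))
```

View pics/w2.png

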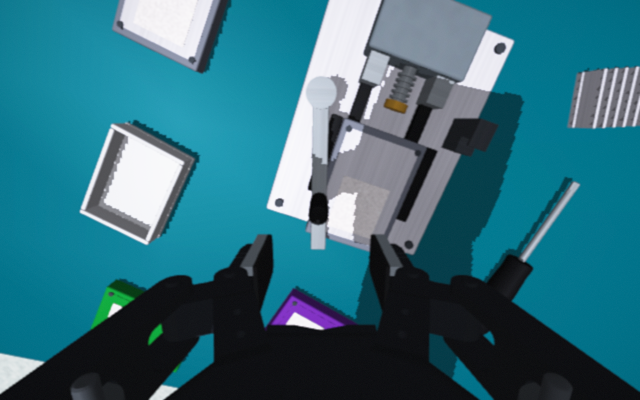

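The knob top sits at about (318,199), centred between the jaws (x≈320). Now descend and pinch.

carry_out(commands=[{"delta_pos": [0.0025,-0.001,0.035],"delta_rot": [-0.002,0.006,-0.002],"claw": 60},{"delta_pos": [0.0025,-0.001,0.068],"delta_rot": [-0.002,0.006,-0.002],"claw": 60},{"delta_pos": [0.0025,-0.001,0.068],"delta_rot": [-0.002,0.006,-0.002],"claw": 20},{"delta_pos": [0.0025,-0.001,0.068],"delta_rot": [-0.002,0.006,-0.002],"claw": 5},{"delta_pos": [0.0025,-0.001,0.068],"delta_rot": [-0.002,0.006,-0.002],"claw": 5},{"delta_pos": [0.0025,-0.001,0.068],"delta_rot": [-0.002,0.006,-0.002],"claw": 5},{"delta_pos": [0.0025,-0.001,0.068],"delta_rot": [-0.002,0.006,-0.002],"claw": 5}], force=30)

```text
time: 2.95
eef_pos: [0.552, 0.1112, 0.0788]
tcp_rot: [0.992, 0.126, 0.002, 0.001]
contact_force: [-1.4, -1.1, 3.3]
opening: 0.151
```

Run:
```python
from h import *
show();snap('w3')
```

```text
t 2.95 pos [0.552  0.1112 0.0788] dock [[-44.   32.4]] yaw 14.5 F [-1.4 -1.1  3.3] op 0.15
```

View pics/w3.png

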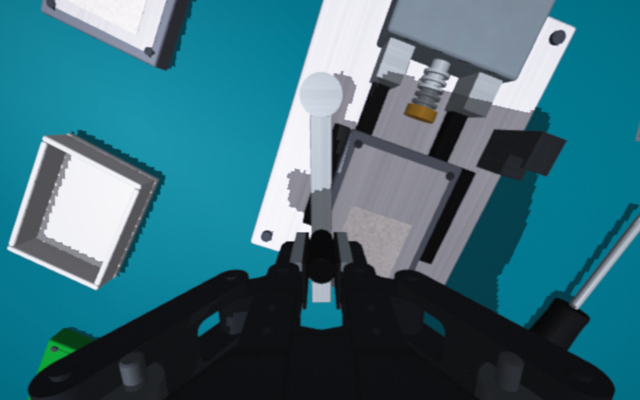

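The knob is pinched: opening is 15 % ≈ 13 mm, and the black knob sits between the pads at (321,255). Next I'll work out the arc about the hinge.

```bash
cat >> h.py <<'E'
def arc(angs):
    st=ctrl.get_state();A=R.from_quat(st['tcp_rot']);h=np.r_[d2w(30,58),st['eef_pos'][2]]
    v=st['eef_pos']-h; vd=w2d(h+v)[0]-[30,58]; print('q now',np.arctan2(-vd[0],-vd[1]).round(3),'r',np.hypot(*vd).round(1))
    for a in angs:
        Z=R.from_rotvec([0,0,a]); print(a,A.inv().apply(h+Z.apply(v)-st['eef_pos']).round(4),(A.inv()*Z*A).as_rotvec().round(3))
E
python3 - <<'E'
from h import *
arc(np.arange(1,9)*.1)
E
```

```text
q now 1.239 r 78.2
0.1 [0.0005 0.0078 0.    ] [ 0.   0.  -0.1]
0.2 [0.0017 0.0155 0.    ] [ 0.001  0.    -0.2  ]
0.30000000000000004 [0.0037 0.0231 0.0001] [ 0.001  0.001 -0.3  ]
0.4 [0.0064 0.0304 0.0001] [ 0.002  0.001 -0.4  ]
0.5 [0.0099 0.0374 0.0001] [ 0.002  0.001 -0.5  ]
0.6000000000000001 [0.014  0.0441 0.0002] [ 0.003  0.001 -0.6  ]
0.7000000000000001 [0.0188 0.0503 0.0002] [ 0.003  0.001 -0.7  ]
0.8 [0.0242 0.0559 0.0002] [ 0.003  0.002 -0.8  ]
```

carry_out(commands=[{"delta_pos": [0.0005,0.0078,0],"delta_rot": [0,0,-0.1],"claw": 5},{"delta_pos": [0.0017,0.0155,0],"delta_rot": [0,0,-0.2],"claw": 5},{"delta_pos": [0.0037,0.023,0],"delta_rot": [0,0,-0.3],"claw": 5},{"delta_pos": [0.0064,0.0304,0],"delta_rot": [0,0,-0.4],"claw": 5},{"delta_pos": [0.01,0.0374,0],"delta_rot": [0,0,-0.5],"claw": 5},{"delta_pos": [0.014,0.044,0],"delta_rot": [0,0,-0.6],"claw": 5},{"delta_pos": [0.019,0.05,0],"delta_rot": [0,0,-0.7],"claw": 5},{"delta_pos": [0.024,0.056,0],"delta_rot": [0,0,-0.8],"claw": 5}])

```text
time: 3.67
eef_pos: [0.5889, 0.0627, 0.079]
tcp_rot: [0.864, 0.504, 0.001, 0.001]
contact_force: [0.7, 0.8, -3.5]
opening: 0.151
```

Run:
```python
from h import *
show();arc([.1,.2,.3,.4,.45,.5,.55,.6])
```

```text
t 3.67 pos [0.5889 0.0627 0.079 ] dock [[ -3.7 -13.3]] yaw 60.6 F [ 0.7  0.8 -3.5] op 0.15
q now 0.441 r 78.9
0.1 [0.0004 0.0079 0.    ] [ 0.   0.  -0.1]
0.2 [0.0016 0.0157 0.0001] [ 0.     0.001 -0.2  ]
0.3 [0.0035 0.0233 0.0001] [ 0.     0.001 -0.3  ]
0.4 [0.0063 0.0307 0.0001] [ 0.     0.001 -0.4  ]
0.45 [0.0079 0.0343 0.0001] [ 0.     0.002 -0.45 ]
0.5 [0.0097 0.0378 0.0001] [ 0.001  0.002 -0.5  ]
0.55 [0.0117 0.0412 0.0002] [ 0.001  0.002 -0.55 ]
0.6 [0.0138 0.0445 0.0002] [ 0.001  0.002 -0.6  ]
```

carry_out(commands=[{"delta_pos": [0.0004,0.008,0],"delta_rot": [0,0,-0.1],"claw": 5},{"delta_pos": [0.0016,0.0157,0],"delta_rot": [0,0,-0.2],"claw": 5},{"delta_pos": [0.0035,0.0233,0],"delta_rot": [0,0,-0.3],"claw": 5},{"delta_pos": [0.0063,0.0307,0],"delta_rot": [0,0,-0.4],"claw": 5},{"delta_pos": [0.0073,0.033,0],"delta_rot": [0,0,-0.43],"claw": 5},{"delta_pos": [0.0073,0.033,0],"delta_rot": [0,0,-0.43],"claw": 5}])

```text
time: 4.17
eef_pos: [0.6216, 0.0523, 0.079]
tcp_rot: [0.736, 0.677, 0.001, 0.002]
contact_force: [1.3, -2.3, -4.4]
opening: 0.149
```

Run:
```python
from h import *
show();arc([.02,.05,.08]);snap('w4')
```

```text
t 4.17 pos [0.6216 0.0523 0.079 ] dock [[ 29.7 -21.3]] yaw 85.2 F [ 1.3 -2.3 -4.4] op 0.15
q now 0.004 r 79.3
0.02 [0.     0.0016 0.    ] [-0.    0.   -0.02]
0.05 [0.0001 0.004  0.    ] [-0.    0.   -0.05]
0.08 [0.0003 0.0063 0.    ] [-0.    0.   -0.08]
```

View pics/w4.png

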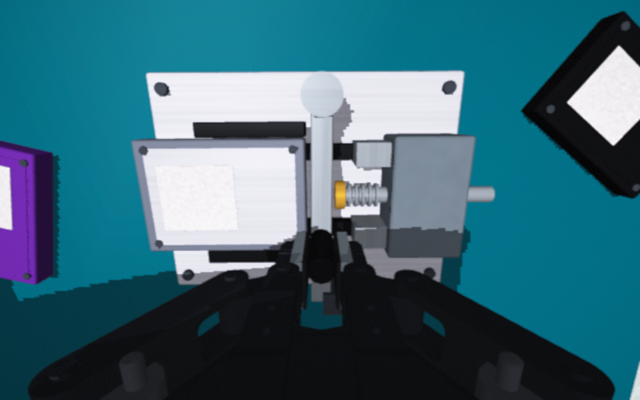

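The bar is now nearly straight across (hinge (322,95), knob (321,255)) with its tip in the catch mouth. I'll press a little further to be sure it is against the catch's back.

carry_out(commands=[{"delta_pos": [0,0.0015,0],"delta_rot": [0,0,-0.015],"claw": 5},{"delta_pos": [0,0.003,0],"delta_rot": [0,0,-0.03],"claw": 5},{"delta_pos": [0,0.003,0],"delta_rot": [0,0,-0.03],"claw": 5}])

```text
time: 4.47
eef_pos: [0.6227, 0.0523, 0.0789]
tcp_rot: [0.726, 0.688, -0.001, 0.0]
contact_force: [-5.5, -1.7, 0.2]
opening: 0.149
```

Run:
```python
from h import *
show();arc([.02])
```

```text
t 4.47 pos [0.6227 0.0523 0.0789] dock [[ 30.8 -21.3]] yaw 86.9 F [-5.5 -1.7  0.2] op 0.15
q now -0.01 r 79.3
0.02 [ 0.      0.0016 -0.    ] [-0.   -0.   -0.02]
```

carry_out(commands=[{"delta_pos": [0,0.003,0],"delta_rot": [0,0,0],"claw": 5},{"delta_pos": [0,0.004,0],"delta_rot": [0,0,0],"claw": 5},{"delta_pos": [0,0.004,0],"delta_rot": [0,0,0],"claw": 5}])

```text
time: 4.72
eef_pos: [0.6229, 0.0522, 0.0788]
tcp_rot: [0.726, 0.688, -0.005, -0.004]
contact_force: [-11.6, -2.5, 5.3]
opening: 0.148
```

Run:
```python
from h import *
show();arc([.02])
```

```text
t 4.72 pos [0.6229 0.0522 0.0788] dock [[ 31.  -21.3]] yaw 86.9 F [-11.6  -2.5   5.3] op 0.15
q now -0.012 r 79.3
0.02 [ 0.      0.0016 -0.    ] [-0.   -0.   -0.02]
```

Hard stop confirmed: force rose to 11.6 N with only 0.2 mm of motion. Now release without preload, and lift.

carry_out(commands=[{"delta_pos": [0,0,0],"delta_rot": [0,0,0],"claw": 10},{"delta_pos": [0,0,0],"delta_rot": [0,0,0],"claw": 45},{"delta_pos": [0,0,0],"delta_rot": [0,0,0],"claw": 45},{"delta_pos": [0,0,0],"delta_rot": [0,0,0],"claw": 45},{"delta_pos": [0,0,-0.035],"delta_rot": [0,0,0],"claw": 45},{"delta_pos": [0,0,-0.07],"delta_rot": [0,0,0],"claw": 45},{"delta_pos": [0,0,-0.1],"delta_rot": [0,0,0],"claw": 45},{"delta_pos": [0,0,-0.1],"delta_rot": [0,0,0],"claw": 45}])

```text
time: 5.38
eef_pos: [0.629, 0.0524, 0.1883]
tcp_rot: [0.726, 0.688, 0.0, 0.002]
contact_force: [0.6, 0.0, 1.1]
opening: 0.451
```

Run:
```python
from h import *
show();snap('w5')
p=d2w(-110,0);print(delta([*p,.18],-4.1),delta([*p,.12],-4.1))
```

```text
t 5.38 pos [0.629  0.0524 0.1883] dock [[ 37.1 -20.7]] yaw 87.0 F [0.6 0.  1.1] op 0.45
(array([ 0.0234, -0.1452,  0.0051]), array([7.0000e-04, 2.5000e-03, 1.5891e+00])) (array([ 0.0235, -0.1452,  0.0651]), array([7.0000e-04, 2.5000e-03, 1.5891e+00]))
```

View pics/w5.png

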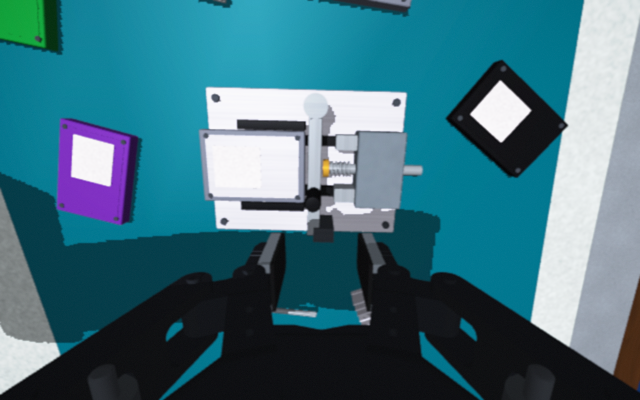

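The keeper is across the drive: hinge (316,105), knob top (313,200), tip inside the catch (321,232). I'll measure it and the plate corners on an enlargement.

Run:
```python
from h import *
f=np.load('pics/w5.npz')
cv2.imwrite('pics/w5c.png',cv2.resize(f['p'][80:250,190:425],None,fx=3.4,fy=3.4,interpolation=cv2.INTER_CUBIC)[:,:,::-1])
```

```text
(no output)
```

View pics/w5c.png

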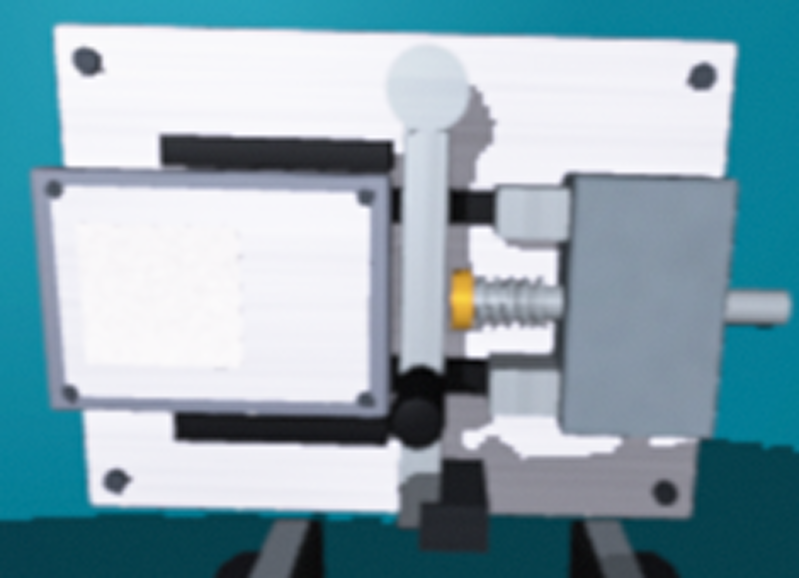

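Run:
```python
from h import *
f=np.load('pics/w5.npz');K,M=cam('wrist',dict(eef_pos=f['pos'],tcp_rot=f['rot']))
s=lambda a:(np.array(a,float)+.5)/3.4-.5+[190,80]
C=ray(K,M,s([(737,43),(693,517),(91,502),(54,25)]),.012);print(w2d(C).round(1))
D=np.array([[120,75],[120,-75],[-80,-75],[-80,75]])/1000
a=D-D.mean(0);b=C[:,:2]-C[:,:2].mean(0)
th=np.arctan2((a[:,0]*b[:,1]-a[:,1]*b[:,0]).sum(),(a*b).sum());c,sn=np.cos(th),np.sin(th)
print(np.degrees(th),C[:,:2].mean(0)-np.array([[c,-sn],[sn,c]])@D.mean(0))
for n,uv,z in [('bar near hinge L',(406,150),.048),('R',(448,150),.048),('bar nr knob L',(402,360),.048),('R',(443,360),.048),('knobtop',(417,422),.086),('hinge',(428,85),.05),('drvRL',(32,170),.037),('drvRR',(52,408),.037),('drvFR',(388,414),.037),('drvFL',(390,172),.037),('bar L end',(399,480),.048),('R',(440,460),.048)]:
    print(n,w2d(ray(K,M,s([uv]),z))[0].round(1))
```

```text
[[119.8  73.3]
 [119.6 -74.8]
 [-79.6 -73. ]
 [-78.8  74.5]]
-4.454122330968218 [0.59379142 0.07580277]
bar near hinge L [24.9 41.8]
R [36. 42.]
bar nr knob L [ 24.2 -15. ]
R [ 35.7 -14.8]
knobtop [ 29.5 -21.7]
hinge [30.5 58.2]
drvRL [-78.7  34.4]
drvRR [-79.3 -33.8]
drvFR [ 19.7 -33.9]
drvFL [20.1 35.7]
bar L end [ 23.6 -50.5]
R [ 35.3 -44.2]
```

Keeper straight (slope ≈ 0.005 rad after the plate yaw), knob at (29.5,-21.7) against the nominal (30,-22). The drive's rear face is at x ≈ -79 mm, 29 mm short of home. Now shut the fingers, turn and go behind the drive.

```bash
sed -i 's/^O=.*/O=np.array([0.5937,0.0758]);TH=np.radians(-4.3)/' h.py
python3 - <<'E'
from h import *
p=d2w(-110,0);print(delta([*p,.16],-4.3))
E
```

```text
(array([ 0.024 , -0.145 ,  0.0251]), array([7.0000e-04, 2.5000e-03, 1.5926e+00]))
```

carry_out(commands=[{"delta_pos": [0.024,-0.145,0.0],"delta_rot": [0,0,0.12],"claw": 0},{"delta_pos": [0.024,-0.145,0.0],"delta_rot": [0,0,0.24],"claw": 0},{"delta_pos": [0.024,-0.145,0.0],"delta_rot": [0,0,0.36],"claw": 0},{"delta_pos": [0.024,-0.145,0.025],"delta_rot": [0,0,0.48],"claw": 0},{"delta_pos": [0.024,-0.145,0.025],"delta_rot": [0,0,0.6],"claw": 0},{"delta_pos": [0.024,-0.145,0.025],"delta_rot": [0,0,0.72],"claw": 0},{"delta_pos": [0.024,-0.145,0.025],"delta_rot": [0,0,0.84],"claw": 0},{"delta_pos": [0.024,-0.145,0.025],"delta_rot": [0,0,0.96],"claw": 0}], force=60)

```text
time: 6.1
eef_pos: [0.4832, 0.0843, 0.159]
tcp_rot: [0.962, 0.273, -0.002, 0.0]
contact_force: [0.4, -0.2, 0.2]
opening: -0.004
```

Run:
```python
from h import *
show();p=d2w(-110,0);print(delta([*p,.1],-4.3))
```

```text
t 6.1 pos [0.4832 0.0843 0.159 ] dock [[-110.8    0.2]] yaw 31.6 F [ 0.4 -0.2  0.2] op -0.0
(array([0.0007, 0.0007, 0.059 ]), array([0.0009, 0.0033, 0.627 ]))
```

carry_out(commands=[{"delta_pos": [0.0007,0.0007,0],"delta_rot": [0.001,0.003,0.12],"claw": 0},{"delta_pos": [0.0007,0.0007,0],"delta_rot": [0.001,0.003,0.24],"claw": 0},{"delta_pos": [0.0007,0.0007,0.01],"delta_rot": [0.001,0.003,0.36],"claw": 0},{"delta_pos": [0.0007,0.0007,0.03],"delta_rot": [0.001,0.003,0.48],"claw": 0},{"delta_pos": [0.0007,0.0007,0.05],"delta_rot": [0.001,0.003,0.6],"claw": 0},{"delta_pos": [0.0007,0.0007,0.06],"delta_rot": [0.001,0.003,0.627],"claw": 0},{"delta_pos": [0.0007,0.0007,0.06],"delta_rot": [0.001,0.003,0.627],"claw": 0}])

```text
time: 6.68
eef_pos: [0.4812, 0.0842, 0.0953]
tcp_rot: [0.999, -0.038, -0.004, -0.0]
contact_force: [0.1, 0.7, -0.4]
opening: 0.0
```

Run:
```python
from h import *
show();snap('w6');p=d2w(-108,0);print(delta([*p,.036],-4.3))
```

```text
t 6.68 pos [0.4812 0.0842 0.0953] dock [[-1.129e+02 -1.000e-01]] yaw -4.3 F [ 0.1  0.7 -0.4] op 0.0
(array([0.004 , 0.    , 0.0609]), array([0.   , 0.005, 0.001]))
```

View pics/w6.png

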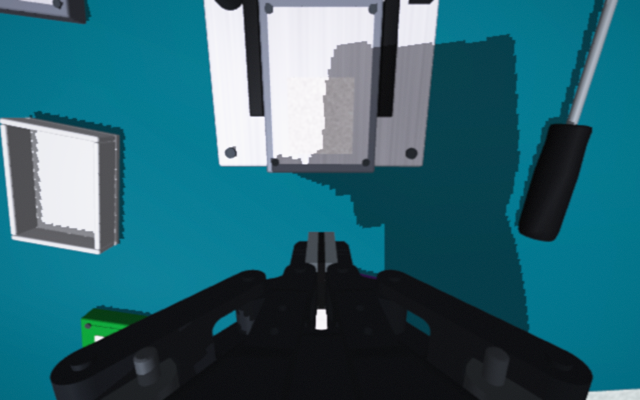

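The fingers (x≈320) are centred on the drive (rear edge 266–376 at row 168). Before descending, check clearance to the purple decoy.

Run:
```python
from h import *
f=np.load('pics/w1.npz');K,M=cam('wrist',dict(eef_pos=f['pos'],tcp_rot=f['rot']))
print(w2d(ray(K,M,[(291,196),(347,232)],.015)).round(1))
p=d2w(-100,0);print(delta([*p,.036],-4.3))
```

```text
[[-154.8   17.2]
 [-181.6  -72.6]]
(array([0.012 , 0.    , 0.0608]), array([0.   , 0.005, 0.001]))
```

Clear by more than 40 mm. Descend.

carry_out(commands=[{"delta_pos": [0.012,0,0.02],"delta_rot": [0,0.005,0],"claw": 0},{"delta_pos": [0.012,0,0.04],"delta_rot": [0,0.005,0],"claw": 0},{"delta_pos": [0.012,0,0.055],"delta_rot": [0,0.005,0],"claw": 0},{"delta_pos": [0.012,0,0.06],"delta_rot": [0,0.005,0],"claw": 0},{"delta_pos": [0.012,0,0.06],"delta_rot": [0,0.005,0],"claw": 0}])

```text
time: 7.15
eef_pos: [0.4933, 0.0834, 0.0361]
tcp_rot: [0.999, -0.037, -0.001, -0.0]
contact_force: [0.3, 0.8, 0.5]
opening: -0.003
```

Run:
```python
from h import *
show();p=d2w(-86,0);print(delta([*p,.036],-4.3))
```

```text
t 7.15 pos [0.4933 0.0834 0.0361] dock [[-100.7    0. ]] yaw -4.2 F [0.3 0.8 0.5] op -0.0
(array([0.0147, 0.0001, 0.    ]), array([0.0001, 0.0022, 0.0017]))
```

carry_out(commands=[{"delta_pos": [0.005,0,0],"delta_rot": [0,0.002,0.002],"claw": 0},{"delta_pos": [0.009,0,0],"delta_rot": [0,0.002,0.002],"claw": 0},{"delta_pos": [0.012,0,0],"delta_rot": [0,0.002,0.002],"claw": 0},{"delta_pos": [0.014,0,0],"delta_rot": [0,0.002,0.002],"claw": 0},{"delta_pos": [0.016,0,0],"delta_rot": [0,0.002,0.002],"claw": 0},{"delta_pos": [0.018,0,0],"delta_rot": [0,0.002,0.002],"claw": 0},{"delta_pos": [0.02,0,0],"delta_rot": [0,0.002,0.002],"claw": 0},{"delta_pos": [0.022,0,0],"delta_rot": [0,0.002,0.002],"claw": 0}])

```text
time: 7.82
eef_pos: [0.5154, 0.0817, 0.0361]
tcp_rot: [0.999, -0.038, -0.0, 0.0]
contact_force: [-0.4, 0.5, 0.4]
opening: -0.001
```

Run:
```python
from h import *
show();snap('w7');p=d2w(-61,0);print(delta([*p,.036],-4.3))
```

```text
t 7.82 pos [0.5154 0.0817 0.0361] dock [[-78.5   0.1]] yaw -4.3 F [-0.4  0.5  0.4] op -0.0
(array([0.0171, 0.    , 0.0001]), array([ 0.    , -0.0004, -0.0003]))
```

View pics/w7.png

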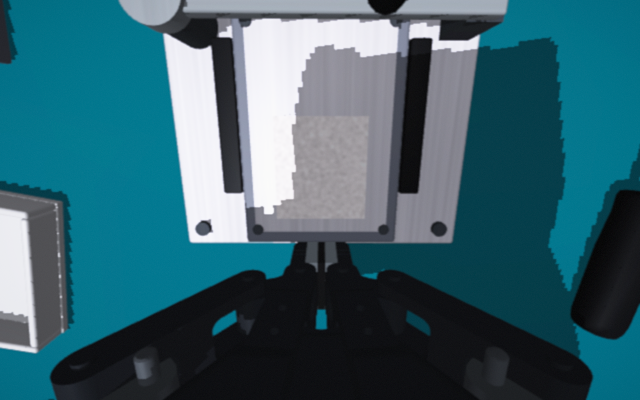

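The drive's rear edge (row 240) is against the fingertips, and the drive moves straight between its guides. Continue slowly.

carry_out(commands=[{"delta_pos": [0.002,0,0],"delta_rot": [0,0,0],"claw": 0},{"delta_pos": [0.004,0,0],"delta_rot": [0,0,0],"claw": 0},{"delta_pos": [0.006,0,0],"delta_rot": [0,0,0],"claw": 0},{"delta_pos": [0.008,0,0],"delta_rot": [0,0,0],"claw": 0},{"delta_pos": [0.01,0,0],"delta_rot": [0,0,0],"claw": 0},{"delta_pos": [0.012,0,0],"delta_rot": [0,0,0],"claw": 0},{"delta_pos": [0.014,0,0],"delta_rot": [0,0,0],"claw": 0},{"delta_pos": [0.016,0,0],"delta_rot": [0,0,0],"claw": 0}])

```text
time: 8.53
eef_pos: [0.5301, 0.0807, 0.0358]
tcp_rot: [0.999, -0.038, -0.002, -0.0]
contact_force: [-6.1, 0.4, 5.8]
opening: 0.002
```

Run:
```python
from h import *
show();p=d2w(-61,0);print(delta([*p,.036],-4.3))
```

```text
t 8.53 pos [0.5301 0.0807 0.0358] dock [[-63.8   0.1]] yaw -4.3 F [-6.1  0.4  5.8] op 0.0
(array([ 0.0028,  0.0001, -0.0002]), array([ 0.0001,  0.005 , -0.0001]))
```

carry_out(commands=[{"delta_pos": [0.002,0,0],"delta_rot": [0,0.003,0],"claw": 0},{"delta_pos": [0.003,0,0],"delta_rot": [0,0.003,0],"claw": 0},{"delta_pos": [0.004,0,0],"delta_rot": [0,0.003,0],"claw": 0},{"delta_pos": [0.005,0,0],"delta_rot": [0,0.003,0],"claw": 0},{"delta_pos": [0.005,0,0],"delta_rot": [0,0.003,0],"claw": 0}])

```text
time: 8.95
eef_pos: [0.533, 0.0806, 0.0353]
tcp_rot: [0.999, -0.037, -0.004, 0.0]
contact_force: [-7.6, 0.7, 6.0]
opening: -0.001
```

Run:
```python
from h import *
show()
```

```text
t 8.95 pos [0.533  0.0806 0.0353] dock [[-60.9   0.3]] yaw -4.3 F [-7.6  0.7  6. ] op -0.0
```

carry_out(commands=[{"delta_pos": [0.003,0,0],"delta_rot": [0,0.003,0],"claw": 0},{"delta_pos": [0.004,0,0],"delta_rot": [0,0.003,0],"claw": 0},{"delta_pos": [0.005,0,0],"delta_rot": [0,0.003,0],"claw": 0},{"delta_pos": [0.005,0,0],"delta_rot": [0,0.003,0],"claw": 0},{"delta_pos": [0.005,0,0],"delta_rot": [0,0.003,0],"claw": 0}])

```text
time: 9.37
eef_pos: [0.5336, 0.0807, 0.0344]
tcp_rot: [0.999, -0.037, -0.009, 0.0]
contact_force: [-13.6, 0.7, 9.0]
opening: 0.0
```

Run:
```python
from h import *
show();snap('w8')
p,d=ctrl.read_camera('top');cv2.imwrite('pics/top8.png',cv2.resize(p[140:250,255:350],None,fx=5.4,fy=5.4,interpolation=cv2.INTER_CUBIC)[:,:,::-1]);show()
```

```text
t 9.37 pos [0.5336 0.0807 0.0344] dock [[-60.3   0.3]] yaw -4.3 F [-13.6   0.7   9. ] op 0.0
t 9.47 pos [0.5337 0.0807 0.0344] dock [[-60.2   0.4]] yaw -4.3 F [-12.3   0.5   9.6] op -0.0
```

View pics/w8.png

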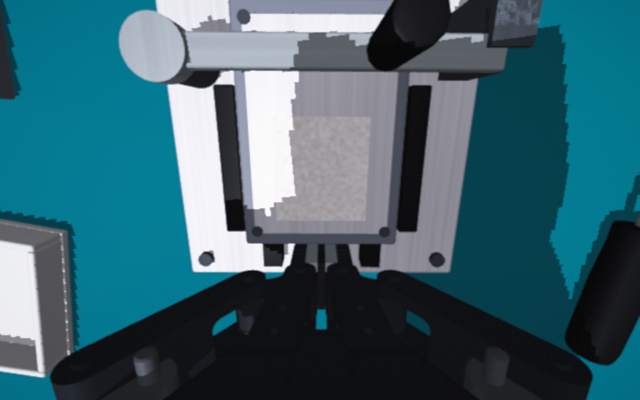

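View pics/top8.png

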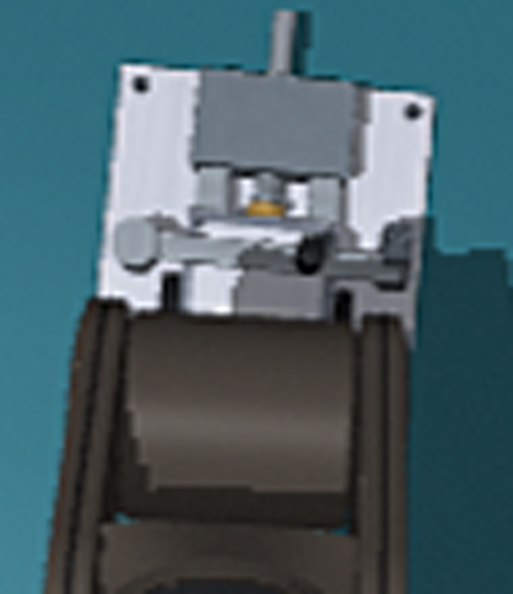

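Against the stops: at 7.6→13.6 N the tool moved only 0.6 mm. In the top view the drive front meets both stop blocks. Raise the push to mid-range and let it settle.

carry_out(commands=[{"delta_pos": [0.005,0,-0.0005],"delta_rot": [0,0.004,0],"claw": 0},{"delta_pos": [0.0055,0,-0.0005],"delta_rot": [0,0.004,0],"claw": 0},{"delta_pos": [0.006,0,-0.0005],"delta_rot": [0,0.004,0],"claw": 0},{"delta_pos": [0.006,0,-0.0005],"delta_rot": [0,0.004,0],"claw": 0},{"delta_pos": [0.006,0,-0.0005],"delta_rot": [0,0.004,0],"claw": 0},{"delta_pos": [0.006,0,-0.0005],"delta_rot": [0,0.004,0],"claw": 0},{"delta_pos": [0.006,0,-0.0005],"delta_rot": [0,0.004,0],"claw": 0},{"delta_pos": [0.006,0,-0.0005],"delta_rot": [0,0.004,0],"claw": 0}])

```text
time: 10.13
eef_pos: [0.5337, 0.0807, 0.0338]
tcp_rot: [0.999, -0.037, -0.016, 0.0]
contact_force: [-17.6, -0.1, 13.4]
opening: -0.0
```

Run:
```python
from h import *
show();p,d=ctrl.read_camera('side')
s=show();cv2.imwrite('pics/side9.png',cv2.resize(p[180:290,230:370],None,fx=5.4,fy=5.4,interpolation=cv2.INTER_CUBIC)[:,:,::-1])
for i in range(4): snap('w9'); show()
```

```text
t 10.13 pos [0.5337 0.0807 0.0338] dock [[-60.2   0.4]] yaw -4.2 F [-17.6  -0.1  13.4] op -0.0
t 10.18 pos [0.5337 0.0807 0.0338] dock [[-60.2   0.4]] yaw -4.2 F [-17.    0.7  13.4] op -0.0
t 10.23 pos [0.5337 0.0807 0.0338] dock [[-60.2   0.4]] yaw -4.2 F [-17.8   0.4  13.5] op 0.0
t 10.28 pos [0.5337 0.0807 0.0338] dock [[-60.2   0.4]] yaw -4.2 F [-17.2   0.2  13.6] op 0.0
t 10.33 pos [0.5337 0.0807 0.0338] dock [[-60.2   0.4]] yaw -4.2 F [-17.3  -0.3  12.9] op 0.0
t 10.38 pos [0.5337 0.0807 0.0338] dock [[-60.2   0.4]] yaw -4.2 F [-17.2   0.3  13.5] op 0.0
```

View pics/side9.png

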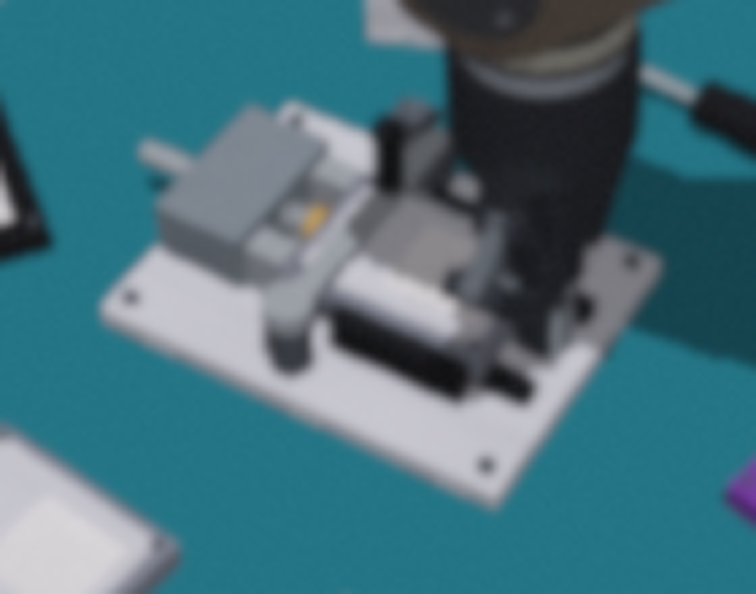

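View pics/w9.png

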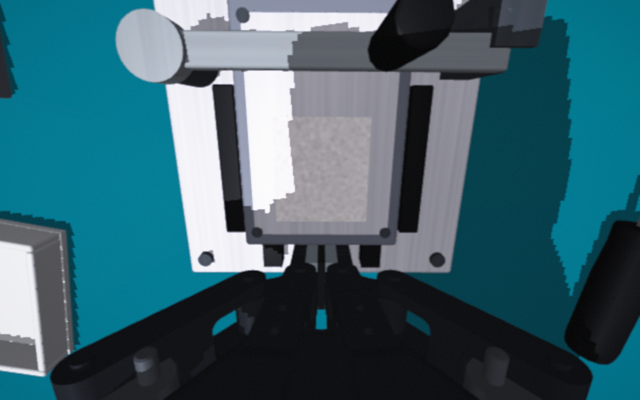

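The side and wrist views show the plunger head against the drive, the drive against the stops, and the keeper across it in the catch. A final numeric check on the rear edge (row 244), then hand in.

Run:
```python
from h import *
f=np.load('pics/w9.npz');K,M=cam('wrist',dict(eef_pos=f['pos'],tcp_rot=f['rot']))
print('drive rear',w2d(ray(K,M,[(247,243),(396,243)],.037)).round(1),'plate rear',w2d(ray(K,M,[(193,272),(450,272)],.012)).round(1))
print('bar rear edge',w2d(ray(K,M,[(200,70),(480,70)],.048)).round(1))
```

```text
drive rear [[-48.7  33.9]
 [-48.6 -34.8]] plate rear [[-79.3  73.4]
 [-79.2 -74.6]]
bar rear edge [[ 23.2  42.2]
 [ 23.3 -55.7]]
```

Run:
```python
from h import *
show();print(ctrl.sign_off())
```

```text
t 10.38 pos [0.5337 0.0807 0.0338] dock [[-60.2   0.4]] yaw -4.2 F [-17.2   0.3  13.5] op 0.0
the job is handed in; nothing more can be done
None
```

I closed the keeper and pushed the drive home against the stops. I handed in at 10.4 s with the shut fingers still holding it there.

- **Keeper:** I pinched the knob and swung the bar until it hit a hard stop at 11.6 N. After release and in the last picture it lay straight across the drive, within about 0.005 rad of closed.
- **Drive:** I pushed it about 29 mm. Its rear face measured at x ≈ -49 mm against a nominal -50 mm, which is within the calibration. The tool moved only 0.7 mm in all while the force rose from 7.6 N to 17 N, so the drive is on the stops.
- **Push:** It was steady at about 17 N in the push direction. One reading stood out: a sideways load of about 13 N upward on the tool. I took this to be friction from the fingers pressing down on the drive's rear face and left it.
- **Other items:** I kept clear of everything else on the bench, and the pictures showed nothing disturbed, but I did not re-measure their positions at the end.

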